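Unlock the harvest-knife case in the mushroom growing room

TASK

Unlock the knife case on its sloping stand: turn the left dial so that its orange pointer is on the four-dot mark and the right dial so that its pointer is on the two-dot mark, then slide the red-handled bolt all the way up the slope, out of its keeper, and let go. Leave the grow bag and the mist bottle beside it standing where they are.

Things in the scene. Friction and masses are not known exactly. Their poses are not given: they have to be found in the camera images.
- panel: Light grey lid of the green knife case, 314 mm wide by 204 mm up the slope, fixed. Origin at the centre of its flat upper face, 125 mm above the table. Axes: x up the slope (away from the robot, rising at 30 degrees), y to the left as seen from the robot, z square out of the face, so 30 degrees from vertical and leaning to the robot. The case stands on the table at varying place and yaw. Left and right mean +y and -y here.
- left_dial (a joint): Angle (rad) of the left dial, 0 to 2.4, growing clockwise as seen looking onto the face. Marks of one to five blue dots stand around the dial, 0.6 rad apart: 0 = one dot, 0.6 = two, 1.2 = three (straight up the slope, panel +x), 1.8 = four, 2.4 = five dots; the pointer thus stands at (1.2 - value) rad from panel +x, counted towards +y. It starts between 0.35 and 1.2. Friction 0.06 N m; it stays where it is left, without clicks. It must be at four dots (1.8) within 0.2.
- right_dial (a joint): The same for the right dial, same marks and direction. It starts between 1.2 and 2.05 and must be at two dots (0.6) within 0.2.
- left_dial_grip (a point): Point on the left dial's axis, 26 mm above the panel's face, at panel (25, 75, 26) mm; x points along the pointer, z out of the face. The dial is a black disc (54 mm across, top 6.5 mm above the face) with a bar grip on it, 46 mm long along the pointer, 13 mm wide, reaching 6.5 to 36.5 mm above the face; an orange stripe runs from its middle to the pointing end. It turns about the panel's z.
- right_dial_grip (a point): The same point of the right dial, an equal dial at panel (25, -75, 26) mm.
- bolt (a joint): How far (m) the bolt has been slid up the slope: 0 = shut in its keeper (start), 0.035 = fully open against its stop. Friction about 3 N; it stays where it is left. Inside the case pins of the bolt must enter notches of both dials: unless both dials are on their code within about 0.2 rad the bolt is blocked within its first 3 to 9 mm; do not force it.
- bolt_grip (a point): Middle of the red upright handle of the bolt, 24 mm above the panel's face, at panel (-50, 0, 24) mm when shut; axes as the panel's. The handle is 16 mm wide (panel y), 20 mm along the slope and reaches from 4 to 34 mm above the face. It slides along panel +x.
- grow_bag: Bystander, loose: beige grow bag, a cylinder 100 mm across and 110 mm high with golden mushrooms on top (about 170 mm in all); origin under its centre. On one side of the case, left or right. Behind the case, away from the robot, stands a low white crate of picked mushrooms (70 mm high), not part of the work.
- mist_bottle: Bystander, loose: pale bottle 72 mm across with a blue spray head, 172 mm high; origin under its centre. On one side of the case, left or right.

How it is judged:
On the way, in this order (a step that is already met when the one before it is completed fails the run):
1. both dials are on their code (left four dots, right two dots, each within 0.2 rad) while the bolt is still shut (value of joint left_dial between 1.6 and 2 rad and value of joint right_dial between 0.4 and 0.8 rad and value of joint bolt below 0.012 m), for 0.1 s.
2. the bolt is slid fully open (within 5 mm of its stop) (value of joint bolt above 0.03 m), for 0.1 s.
At the end, for the whole second after the job is handed in: Left dial at four dots (1.8 rad) and right dial at two dots (0.6 rad), each within 0.2 rad; bolt at rest, within 5 mm of fully open; grow bag and mist bottle within 30 mm of where they started (value of joint left_dial between 1.6 and 2 rad and value of joint right_dial between 0.4 and 0.8 rad and value of joint bolt above 0.03 m and velocity of joint bolt below 0.01 m/s and distance of each of grow_bag, mist_bottle from where it was at the start of the episode below 0.03 m); the robot touches nothing.
It fails at once if the grow bag or the mist bottle is pushed more than 30 mm or tipped over (distance of any of grow_bag, mist_bottle from where it was at the start of the episode above 0.03 m or angle between any of grow_bag, mist_bottle's own z axis and vertical above 0.4 rad).
It also fails if it takes over 48 s, if anything falls off the work surface, if the arm or the gripper's body presses on something with over 40 N, if the wrist force passes 120 N, or if a joint passes its speed limit or range.

ROBOT

A 7-joint arm with a two-finger parallel gripper is mounted at the origin on the work surface. World frame = base frame: x ahead of the robot, y to its left, z up, the work surface at z = 0. Lengths are in m, angles in rad, forces in N, time in s.
With the tool pointing down it reaches from about 0.425 to 0.975 m from the base axis. Payload 16.7 kg.
Tool frame: the origin (TCP) lies at the very end of the fingers, on their centre line; the grasp point (between the pads) lies 19 mm behind it; z points along the fingers, y is the line along which they close (so a half turn about z gives the same grasp; the last joint's range is limited). The gripper opens to 85 mm and grips with 20 to 120 N. Pads are 22 mm wide; open, the fingers measure 114 mm over their backs; the gripper's body (76 mm by 85 mm) begins 54 mm behind the grasp point. The pads swing forward as they close: fully open they stand 13 mm farther back than shut.
Start: joints at [-1.458, 0.426, 0.074, 1.606, -0.034, 1.111, -0.067], TCP at [0.175, 0.652, 0.2] pointing down, gripper open.
Joint ranges: [-2.85, 2.85], [-0.5, 2.14], [-1.23, 1.37], [0.21, 2.46], [-1.02, 4.16], [0.16, 2.05], [-2.73, 2.73]. Speed limits (rad/s): [1.89, 1.89, 2.39, 2.39, 3.01, 3.01, 3.01].

INTERFACE

Orientations are given as a unit quaternion [w, x, y, z].
In Python, from rig import robot gives the robot as it stands.
- The arm moves only by the tool carry_out, never from a script. Its argument "plan" is text: rows parted by semicolons, each of 7 numbers parted by spaces: the shift along the world's x, y, z in units of 250 mm (1.0 is 250 mm), then the turn, a rotation vector about the world's x, y, z in units of pi rad (1.0 is pi rad), then the opening, from 0 (shut) to 1 (fully open). A call has exactly 10 rows; each row is the pose to reach, as a shift and turn from the pose commanded when the call began, turning the shorter way round; what a row does not reach only later rows make up. A row lasts 1/8 s, in which the tool goes at most 62.5 mm and 10.7 degrees, less where a joint would pass 70% of its speed; a pose out of reach is approached as far as the arm can. A call with a number of a shift or a turn outside -1 to 1 is refused whole. A call with a gripper value outside its range is refused whole. The fingers move at their own pace and stop on an object; "force" is the grip in N (left out, the last holds). Time passes only in rows, so rows that repeat a pose let the fingers close, or fill a call up. It gives the time, the measured TCP pose, the force, the opening and the grip force at its end, in the units of the state.
- robot.read_state(): the state, without advancing time (a new reading comes with each control period).
- robot.camera(name): name is "scene" or "side" or "wrist"; returns the picture (420x560x3 uint8, red, green, blue); there is no depth.
- robot.camera_info(name): a dict with "camera_matrix" (3x3 intrinsics, pixels), "dist" ([k1, k2, p1, p2, k3] as OpenCV has them; the pictures are not rectified), "view" (4x4, takes a point from world to camera coordinates). Camera axes: x right, y up, looking along -z (the intrinsics and any distortion apply to the point x, -y, -z); pixel columns grow to the right and rows downward; lengths in m; the calibration is good to about 2 mm. A picture is of the moment at which its call begins: read the wrist's pose just before it. camera_info takes no time and is no camera call; for the wrist camera it gives the pose at the moment of the call.
- robot.finish_job(): hands the job in; it is judged then, once.
The state is a dict: "time_s": time; "joint_pos": joint angles; "joint_velocities": joint speeds; "joint_torque": joint torques, N m; "ee_pos": TCP position; "ee_rot": TCP orientation; "force": force on the tool from outside, world axes, zero at the start; "ft_torque": the same for the moment, N m; "finger_gap": finger opening in m; "grasp_force": force on a finger pad.
Only numpy, scipy, OpenCV 4.12 (cv2) and the standard library are available. Lean on these libraries where they do the work, as an engineer would, in place of code of your own. Each camera call takes 0.05 s, during which the arm holds its last target. There are 200 camera calls.

## Working session

There is one attempt and no reset: what is moved stays moved. The work goes in short steps, Python scripts to look and compute and a tool call to move; the robot and the scene stay as the last step left them, time stands still between calls to the robot, and variables do not carry over. Pictures are saved under pics/ and viewed, at most 10 in all, crops included, and the job is handed in when it is done.

Besides the shell and the picture viewer there is one more tool, called after ">>>" as a command line: name --argument value ..., lists and objects as JSON in quotes. carry_out: Moves the arm, as the interface text tells. Shifts and turns lie within -1 to 1; 1 stands for 250 mm of shift or pi rad of turn. Its arguments: {"type":"object","properties":{"plan":{"type":"string"},"force":{"type":"number"}},"required":["plan"]}

```bash
ls; mkdir -p pics; python3 - <<'E'
from rig import robot
import cv2,numpy as np
for n in ("scene","side"):
    im=robot.camera(n);cv2.imwrite(f"pics/{n}0.png",im[:,:,::-1]);i=robot.camera_info(n);print(n,np.round(i["camera_matrix"],1).tolist(),i["dist"],np.round(i["view"],3).tolist())
print({k:np.round(v,3).tolist() for k,v in robot.read_state().items()})
a=cv2.imread("pics/scene0.png");b=cv2.imread("pics/side0.png")
cv2.imwrite("pics/both.png",cv2.resize(np.vstack([a,b]),(400,600)) )
E
```

```text
pics
scene [[500.0, 0.0, 273.9], [0.0, 500.0, 206.2], [0.0, 0.0, 1.0]] [-0.12953782  0.          0.          0.          0.        ] [[-0.721, 0.693, -0.014, 0.421], [-0.523, -0.531, 0.666, 0.22], [0.454, 0.488, 0.745, -1.45], [0.0, 0.0, 0.0, 1.0]]
side [[433.1, 0.0, 284.6], [0.0, 433.1, 205.8], [0.0, 0.0, 1.0]] [-0.05611374  0.          0.          0.          0.        ] [[-0.954, -0.299, -0.015, 0.583], [0.148, -0.514, 0.845, -0.19], [-0.26, 0.804, 0.535, -0.841], [0.0, 0.0, 0.0, 1.0]]
{'time_s': 0.1, 'joint_pos': [-1.458, 0.427, 0.074, 1.607, -0.034, 1.111, -0.067], 'joint_velocities': [-0.0, -0.002, 0.001, -0.002, 0.001, -0.001, -0.001], 'joint_torque': [0.008, -95.154, 3.772, -46.44, 0.02, 0.007, -0.0], 'ee_pos': [0.175, 0.652, 0.2], 'ee_rot': [-0.0, 0.131, 0.991, -0.001], 'force': [0.078, -0.365, 0.239], 'ft_torque': [0.052, 0.034, 0.021], 'grasp_force': 0.0, 'finger_gap': 0.086}
```

View pics/scene0.png

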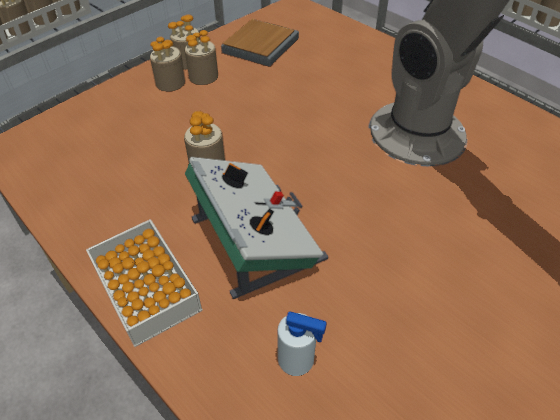

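View pics/side0.png

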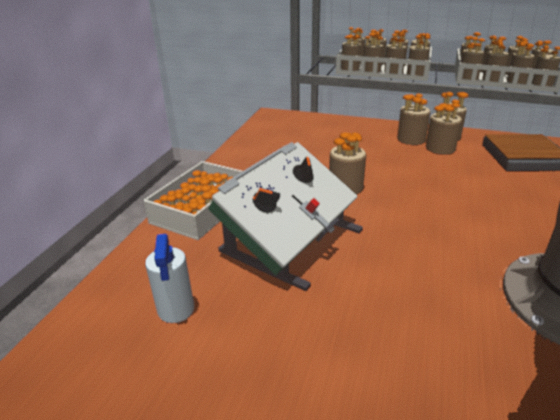

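The scene view shows the panel corners at about (324,253), (262,165), (192,158) and (240,262). The bottle is on the left at (296,345) and the bag on the right at (205,145). The side view shows the same corners at about (295,265), (357,197), (297,143) and (213,195).

```bash
cat > h.py <<'E'
import numpy as np,cv2
from scipy.optimize import least_squares
from scipy.spatial.transform import Rotation as R
from rig import robot
F=np.diag([1.,-1,-1])
def proj(P,i):
    v=np.array(i["view"]);M=F@v[:3,:3];t=F@v[:3,3]
    return cv2.projectPoints(np.array(P,float).reshape(-1,1,3),cv2.Rodrigues(M)[0],t,np.array(i["camera_matrix"]),np.array(i["dist"]))[0][:,0]
def ray(px,i):
    v=np.array(i["view"]);M=F@v[:3,:3];t=F@v[:3,3]
    u=cv2.undistortPoints(np.array(px,float).reshape(-1,1,2),np.array(i["camera_matrix"]),np.array(i["dist"]))[:,0]
    return -M.T@t,np.c_[u,np.ones(len(u))]@M
def Rp(yaw): return (R.from_euler('z',yaw)*R.from_euler('y',-np.pi/6)).as_matrix()
def P2W(q,p): return np.array(p)@Rp(q[2]).T+[q[0],q[1],.125]
def W2P(q,w): return (np.array(w)-[q[0],q[1],.125])@Rp(q[2])
def onpanel(q,px,i,h):
    o,d=ray(px,i);n=Rp(q[2])[:,2];c=P2W(q,[0,0,h])
    return W2P(q,o+d*(((c-o)@n)/(d@n))[:,None])
def fit(obs,q0):  # obs: list of (info, panel points, pixels)
    f=lambda q:np.concatenate([(proj(P2W(q,p),i)-px).ravel() for i,p,px in obs])
    s=least_squares(f,q0,loss='soft_l1',f_scale=2);return s.x,f(s.x)
E
python3 - <<'E'
from h import *
C=np.array([[-.102,.157,0],[-.102,-.157,0],[.102,-.157,0],[.102,.157,0]])
S,D=robot.camera_info("scene"),robot.camera_info("side")
q,r=fit([(S,C,np.array([[324,253],[262,165],[192,158],[240,262]])),(D,C,np.array([[295,265],[357,197],[297,143],[213,195]]))],[.5,.4,.6])
print(q,np.round(r.reshape(-1,2),1).tolist())
for n,i in(("scene",S),("side",D)):
    print(n,proj(P2W(q,[[.025,.075,.0065],[.025,-.075,.0065],[-.05,0,.034]]),i).round().tolist())
    for s in (.075,-.075):
        pass
    im=cv2.imread(f"pics/{n}0.png");h=cv2.cvtColor(im,cv2.COLOR_BGR2HSV)
    m=cv2.inRange(h,(0,200,120),(3,255,255))
    nn,_,st,c=cv2.connectedComponentsWithStats(m);print([(st[k,4],c[k].round(1).tolist()) for k in range(1,nn) if st[k,4]>15])
# bystanders
o,d=ray([[296,372]],S);print("bottle base front",o+d*(-o[2]/d[0,2]))
o,d=ray([[205,165]],S);print("bag front",o+d*(-o[2]/d[0,2]))
print("camera wrist", np.round(robot.camera_info("wrist")["view"],3).tolist(), robot.camera_info("wrist")["camera_matrix"], robot.read_state()["ee_rot"])
E
```

```text
[ 0.60382945 -0.03535216 -0.30195314] [[0.8, 0.6], [-0.4, -1.1], [-1.9, -2.1], [7.3, -6.1], [-10.8, 1.1], [0.8, -1.0], [0.1, -1.8], [-2.0, -0.0]]
scene [[262.0, 224.0], [234.0, 179.0], [280.0, 193.0]]
[(np.int32(64), [275.8, 196.3])]
side [[264.0, 201.0], [303.0, 173.0], [315.0, 202.0]]
[(np.int32(19), [314.5, 202.3])]
bottle base front [[0.77665474 0.26364709 0.        ]]
bag front [[ 5.34361114e-01 -3.24177047e-01 -1.11022302e-16]]
camera wrist [[0.26, 0.966, -0.001, -0.675], [-0.931, 0.25, -0.268, 0.034], [-0.258, 0.071, 0.964, -0.38], [0.0, 0.0, 0.0, 1.0]] [[376.89926192   0.         275.93909489]
 [  0.         376.89926192 205.41534669]
 [  0.           0.           1.        ]] [-3.36533144e-05  1.30540429e-01  9.91442815e-01 -5.83453110e-04]
```

```bash
cat >> h.py <<'E'
def tgt(q,p,a=0.):  # TCP at panel point p, tool x = -pointer dir at angle a
    Rt=Rp(q[2])@R.from_euler('z',a).as_matrix()@np.diag([-1.,1,-1])
    return P2W(q,p),Rt
def cmd(q,p,a=0.,frm=None):
    s=robot.read_state();w=s["ee_rot"]
    T=R.from_quat([w[1],w[2],w[3],w[0]]);x=np.array(s["ee_pos"])
    if frm is not None: x,T=frm[0],R.from_matrix(frm[1])
    P,Rt=tgt(q,p,a);rv=(R.from_matrix(Rt)*T.inv()).as_rotvec()
    print("shift",np.round((P-x)/.25,3).tolist(),"turn",np.round(rv/np.pi,4).tolist(),"deg",round(np.degrees(np.linalg.norm(rv)),1))
def pose():
    s=robot.read_state();w=s["ee_rot"];return np.array(s["ee_pos"]),R.from_quat([w[1],w[2],w[3],w[0]]).as_matrix()
E
python3 - <<'E'
from h import *
v=np.array(robot.camera_info("wrist")["view"]);x,T=pose()
c=-v[:3,:3].T@v[:3,3];print("cam in tool",T.T@(c-x),"look",T.T@(-v[2,:3]))
q=[.604,-.035,-.302]
for p in([-.06,0,.2],[-.03,0,.2]): print(tgt(q,p)[0]);cmd(q,p)
E
```

```text
cam in tool [ 0.06884253  0.00056484 -0.17458047] look [-2.67486665e-01 -3.00205567e-04  9.63561515e-01]
[0.45891572 0.01019796 0.26820508]
shift [1.137, -2.566, 0.274] turn [-0.046, -0.1602, -0.0124] deg 30.1
[0.48372068 0.00247049 0.28320508]
shift [1.236, -2.597, 0.334] turn [-0.046, -0.1602, -0.0124] deg 30.1
```

>>> carry_out --plan "0.1 -0.15 0.15 0 0 0 1;0.2 -0.35 0.3 0 0 0 1;0.3 -0.55 0.5 0 0 0 1;0.4 -0.75 0.6 0 0 0 1;0.5 -0.9 0.6 0 0 0 1;0.6 -1 0.6 -0.02 -0.05 -0.012 1;0.6 -1 0.6 -0.046 -0.1 -0.012 0.6;0.6 -1 0.6 -0.046 -0.16 -0.012 0.6;0.6 -1 0.6 -0.046 -0.16 -0.012 0.6;0.6 -1 0.6 -0.046 -0.16 -0.012 0.6" --force 40

```text
time_s: 1.35
ee_pos: [0.3248, 0.4018, 0.3503]
ee_rot: [0.255, 0.145, 0.955, -0.039]
force: [1.3, -0.5, 0.6]
finger_gap: 0.0513
grasp_force: 0.0
```

>>> carry_out --plan "0.1 -0.2 0 0 0 0 0.6;0.2 -0.4 0 0 0 0 0.6;0.3 -0.6 0 0 0 0 0.6;0.4 -0.8 0 0 0 0 0.6;0.5 -1 0 0 0 0 0.6;0.6 -1 0 0 0 0 0.6;0.6 -1 0 0 0 0 0.6;0.6 -1 0 0 0 0 0.6;0.6 -1 0 0 0 0 0.6;0.6 -1 0 0 0 0 0.6"

```text
time_s: 2.6
ee_pos: [0.4745, 0.1522, 0.3503]
ee_rot: [0.256, 0.144, 0.955, -0.038]
force: [0.3, -0.8, -0.3]
finger_gap: 0.0513
grasp_force: 0.0
```

```bash
python3 - <<'E'
from h import *
cmd([.604,-.035,-.302],[-.03,0,.2])
E
```

```text
shift [0.037, -0.599, -0.268] turn [-0.0002, -0.0002, -0.0007] deg 0.1
```

>>> carry_out --plan "0 -0.2 -0.05 0 0 0 0.6;0.02 -0.4 -0.15 0 0 0 0.6;0.04 -0.6 -0.27 0 0 0 0.6;0.04 -0.6 -0.27 0 0 0 0.6;0.04 -0.6 -0.27 0 0 0 0.6;0.04 -0.6 -0.27 0 0 0 0.6;0.04 -0.6 -0.27 0 0 0 0.6;0.04 -0.6 -0.27 0 0 0 0.6;0.04 -0.6 -0.27 0 0 0 0.6;0.04 -0.6 -0.27 0 0 0 0.6"

```text
time_s: 3.85
ee_pos: [0.4847, 0.002, 0.2828]
ee_rot: [0.256, 0.145, 0.955, -0.038]
force: [-0.4, 0.2, -0.8]
finger_gap: 0.0511
grasp_force: 0.0
```

```bash
python3 - <<'E'
from h import *
import json
i=robot.camera_info("wrist");im=robot.camera("wrist");cv2.imwrite("pics/w1.png",im[:,:,::-1])
json.dump({k:np.array(v).tolist() for k,v in i.items() if k in("view","camera_matrix","dist")},open("w1.json","w"))
E
```

```text
(no output)
```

View pics/w1.png

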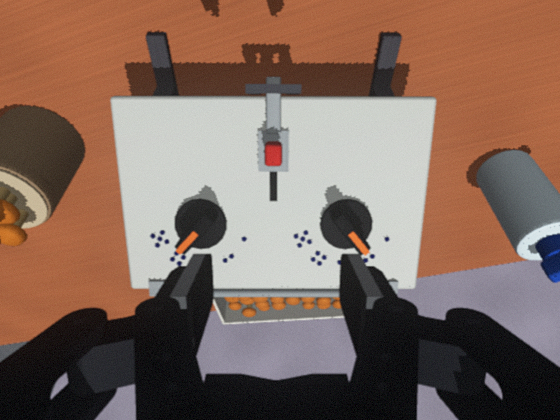

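The wrist view is upside down, with the robot towards the top. The right dial is at (200,223) with its stripe towards (180,250). The left dial is at (346,222) with its stripe towards (365,250). The bolt is at (273,153), and the low panel corners are at (112,98) and (435,98).

```bash
python3 - <<'E'
from h import *
import json
i=json.load(open("w1.json"));im=cv2.imread("pics/w1.png");h=cv2.cvtColor(im,cv2.COLOR_BGR2HSV)
red=cv2.inRange(h,(0,200,150),(3,255,255))|cv2.inRange(h,(175,200,150),(180,255,255))
n,_,st,c=cv2.connectedComponentsWithStats(red);k=1+st[1:,4].argmax();print("red",st[k],c[k])
top=[[274,146]]
pts=np.array([[-.102,-.157,0],[-.102,.157,0],[.102,-.157,0],[.102,.157,0]]);px=np.array([[112,98],[435,98],[133,290],[415,289]])
for sl in (slice(0,4),slice(0,2)):
    q,r=fit([(i,pts[sl],px[sl])],[.604,-.035,-.302]);print("q",q,r.round(1))
    print("bolt",onpanel(q,[c[k]],i,.034).round(4), "discs",onpanel(q,[[200.5,223.5],[346,223]],i,.0065).round(4))
    for nm,x0,x1,s in(("right",165,225,-1),("left",320,385,1)):
        m=cv2.inRange(h,(4,150,150),(20,255,255));m[:,:x0]=0;m[:,x1:]=0;m[:205]=0;m[275:]=0
        yx=np.argwhere(m)[:,::-1];P=onpanel(q,yx,i,.0365)[:,:2]
        b=cv2.minAreaRect(P.astype(np.float32)*1000);d=P.mean(0)-[.025,s*.075]
        e=np.linalg.svd(P-P.mean(0))[2][0];e*=np.sign(e@d)
        print(nm,len(P),P.mean(0).round(4),b,"ang from axis",np.arctan2(d[1],d[0]).round(3),"line",np.arctan2(e[1],e[0]).round(3))
E
```

```text
Traceback (most recent call last):
ValueError: attempt to get argmax of an empty sequence
```

```bash
cat > m.py <<'E'
from h import *
import json
i=json.load(open("w1.json"));im=cv2.imread("pics/w1.png");h=cv2.cvtColor(im,cv2.COLOR_BGR2HSV)
print("hsv",h[148,273],h[160,273],h[245,182])
red=cv2.inRange(h,(0,170,100),(4,255,255))|cv2.inRange(h,(174,170,100),(180,255,255));red[:130]=0;red[180:]=0
yx=np.argwhere(red)[:,::-1];print("red",len(yx),yx.min(0),yx.max(0));c=yx.mean(0)
pts=np.array([[-.102,-.157,0],[-.102,.157,0],[.102,-.157,0],[.102,.157,0]]);px=np.array([[112,98],[435,98],[133,290],[415,289]])
for sl in (slice(0,4),slice(0,2)):
    q,r=fit([(i,pts[sl],px[sl])],[.604,-.035,-.302]);print("q",q,r.round(1))
    print("bolt",onpanel(q,[c],i,.034).round(4), "discs",onpanel(q,[[200.5,223.5],[346,223]],i,.0065).round(4))
    for nm,x0,x1,s in(("right",165,225,-1),("left",320,385,1)):
        m=cv2.inRange(h,(4,150,150),(20,255,255));m[:,:x0]=0;m[:,x1:]=0;m[:205]=0;m[275:]=0
        P=onpanel(q,np.argwhere(m)[:,::-1],i,.0365)[:,:2]
        d=P.mean(0)-[.025,s*.075]
        e=np.linalg.svd(P-P.mean(0))[2][0];e*=np.sign(e@d)
        print(nm,len(P),P.mean(0).round(4),"ang from axis",np.arctan2(d[1],d[0]).round(3),"line",np.arctan2(e[1],e[0]).round(3))
E
python3 m.py
```

```text
hsv [  0 187 192] [  1 181 197] [ 11 190 231]
red 291 [265 145] [280 164]
q [ 0.60574798 -0.03744649 -0.30011593] [-2.3  0.5  2.3  0.2 -1.3  0.7  1.3  1.5]
bolt [[-0.0526 -0.0004  0.034 ]] discs [[ 0.022  -0.0754  0.0065]
 [ 0.0216  0.0743  0.0065]]
right 173 [ 0.031  -0.0835] ang from axis -0.953 line -0.756
left 170 [0.0316 0.0811] ang from axis 0.748 line 0.684
q [ 0.60592809 -0.03755297 -0.30115204] [-2.2  0.5  2.2  0.5]
bolt [[-0.0528 -0.0004  0.034 ]] discs [[ 0.0219 -0.0754  0.0065]
 [ 0.0214  0.0744  0.0065]]
right 173 [ 0.031  -0.0834] ang from axis -0.957 line -0.755
left 170 [0.0314 0.0812] ang from axis 0.77 line 0.685
```

```bash
cat >> m.py <<'E'
print("---")
pts=np.vstack([pts[:2],[[.025,-.075,.0065],[.025,.075,.0065],[-.05,0,.034]]]);px=np.vstack([px[:2],[[200.5,223.5],[346,223]],[c]])
q,r=fit([(i,pts,px)],q);print(q,r.round(1))
for nm,x0,x1,s in(("right",165,225,-1),("left",320,385,1)):
        m=cv2.inRange(h,(4,150,150),(20,255,255));m[:,:x0]=0;m[:,x1:]=0;m[:205]=0;m[275:]=0
        P=onpanel(q,np.argwhere(m)[:,::-1],i,.0365)[:,:2]
        d=P.mean(0)-[.025,s*.075];e=np.linalg.svd(P-P.mean(0))[2][0];e*=np.sign(e@d)
        print(nm,P.mean(0).round(4),np.arctan2(d[1],d[0]).round(3),"line",np.arctan2(e[1],e[0]).round(3))
for p,a in(([.025,.075,.06],.7),([.025,.075,.011],.7),([.025,-.075,.06],-.77)): print(p,a);cmd(q,p,a)
E
python3 m.py | sed -n '/---/,$p'
```

```text
---
[ 0.60417482 -0.03741592 -0.30109399] [-3.2 -1.1  2.3 -1.1 -0.1  1.8  0.2  2.2  0.   1.6]
right [ 0.0321 -0.0828] -0.834 line -0.755
left [0.0326 0.0814] 0.702 line 0.685
[0.025, 0.075, 0.06] 0.7
shift [0.535, 0.139, -0.373] turn [-0.1066, 0.0328, 0.1927] deg 40.1
[0.025, 0.075, 0.011] 0.7
shift [0.629, 0.11, -0.543] turn [-0.1066, 0.0328, 0.1927] deg 40.1
[0.025, -0.075, 0.06] -0.77
shift [0.357, -0.434, -0.373] turn [0.1168, -0.0364, -0.2126] deg 44.1
```

>>> carry_out --plan "0.1 0.03 -0.05 -0.02 0.006 0.038 0.6;0.25 0.06 -0.12 -0.05 0.015 0.09 0.6;0.4 0.1 -0.25 -0.08 0.024 0.145 0.6;0.5 0.13 -0.32 -0.105 0.032 0.19 0.6;0.535 0.139 -0.373 -0.105 0.032 0.19 0.6;0.535 0.139 -0.373 -0.105 0.032 0.19 0.6;0.535 0.139 -0.373 -0.105 0.032 0.19 0.6;0.535 0.139 -0.373 -0.105 0.032 0.19 0.6;0.535 0.139 -0.373 -0.105 0.032 0.19 0.6;0.535 0.139 -0.373 -0.105 0.032 0.19 0.6"

```text
time_s: 5.15
ee_pos: [0.6184, 0.0369, 0.1899]
ee_rot: [0.228, -0.186, 0.948, -0.122]
force: [-0.1, 0.1, 0.8]
finger_gap: 0.0514
grasp_force: 0.0
```

```bash
python3 - <<'E'
from h import *
q=[.6042,-.0374,-.301]
cmd(q,[.025,.075,.012],.69)
cv2.imwrite("pics/w2.png",robot.camera("wrist")[:,:,::-1])
E
```

```text
shift [0.092, -0.029, -0.168] turn [-0.0006, 0.0004, -0.0] deg 0.1
```

View pics/w2.png

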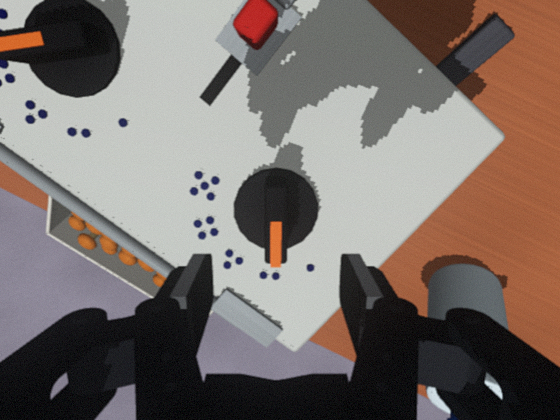

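The fingers straddle the left dial's bar, with the stripe at x≈276 on the tool's centre line. The bottle at (470,300) is clear. I'll descend, grip and turn.

>>> carry_out --plan "0.03 -0.01 -0.055 0 0 0 0.6;0.06 -0.019 -0.11 0 0 0 0.6;0.092 -0.029 -0.168 0 0 0 0.6;0.092 -0.029 -0.168 0 0 0 0.6;0.092 -0.029 -0.168 0 0 0 0;0.092 -0.029 -0.168 0 0 0 0;0.092 -0.029 -0.168 0 0 0 0;0.092 -0.029 -0.168 0 0 0 0;0.092 -0.029 -0.168 0 0 0 0;0.092 -0.029 -0.168 0 0 0 0" --force 40

```text
time_s: 6.45
ee_pos: [0.6414, 0.0295, 0.1476]
ee_rot: [0.228, -0.187, 0.948, -0.123]
force: [-0.7, 0.1, 0.2]
finger_gap: 0.0004
grasp_force: 0.0
```

```bash
python3 - <<'E'
from h import *
q=[.6042,-.0374,-.301]
x,T=pose();print(W2P(q,x),robot.read_state()["force"])
for a in (.26,-.17,-.6):cmd(q,[.025,.075,.012],a)
E
```

```text
[0.02492115 0.07490656 0.01166904] [-0.69276841  0.13664947  0.2356383 ]
shift [-0.0, 0.0, 0.001] turn [0.0652, -0.02, -0.1185] deg 24.6
shift [-0.0, 0.0, 0.001] turn [0.1307, -0.0403, -0.237] deg 49.3
shift [-0.0, 0.0, 0.001] turn [0.1961, -0.0605, -0.3555] deg 73.9
```

```bash
python3 - <<'E'
from h import *
a=robot.camera("wrist")[:,:,::-1];b=robot.camera("side")[130:270,170:380,::-1]
cv2.imwrite("pics/w3.png",np.hstack([cv2.resize(a,(400,300)),cv2.resize(b,(400,300))]))
E
```

```text
(no output)
```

View pics/w3.png

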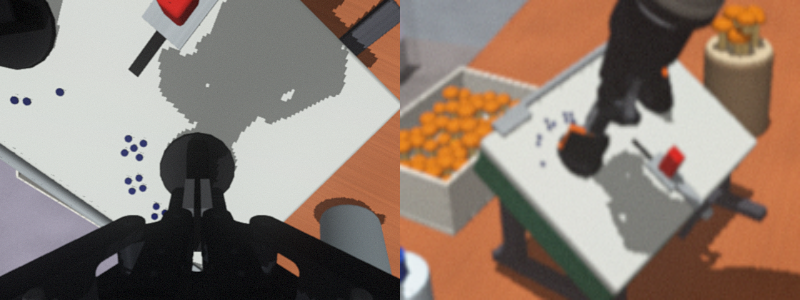

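```bash
python3 - <<'E'
from h import *
q=[.6042,-.0374,-.301]
D=robot.camera_info("side");S=robot.camera_info("scene");W=robot.camera_info("wrist")
x,T=pose()
P=[x,x-T[:,2]*.03,P2W(q,[.025,.075,.0065]),P2W(q,[.025,.075,.0365]),P2W(q,[.025+.023*.77,.075+.023*.64,.0365]),P2W(q,[-.05,0,.034])]
for n,i in(("side",D),("scene",S),("wrist",W)): print(n,proj(P,i).round(1).tolist())
im=robot.camera("side")[150:250,210:350,::-1];im2=robot.camera("scene")[160:260,210:350,::-1]
cv2.imwrite("pics/s4.png",np.hstack([cv2.resize(im,(400,286),interpolation=2),cv2.resize(im2,(400,286),interpolation=2)]))
E
```

```text
side [[265.3, 199.1], [270.7, 190.3], [264.3, 200.5], [269.7, 191.8], [259.2, 189.1], [314.9, 201.2]]
scene [[262.7, 222.0], [268.9, 211.2], [261.6, 223.9], [267.8, 213.1], [264.1, 217.8], [279.1, 192.4]]
wrist [[274.7, 242.8], [274.4, 268.7], [274.8, 239.4], [274.6, 264.0], [274.9, 311.3], [246.3, -6.4]]
```

View pics/s4.png

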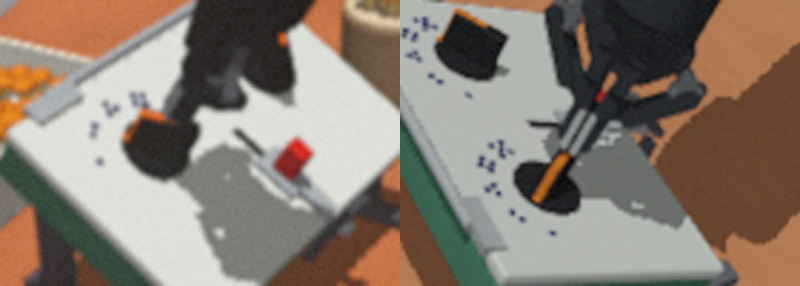

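The scene crop shows the fingers shut at about (570,150), above and behind the bar, with the stripe still visible. I'll check a zoomed wrist crop with the projected TCP marked.

```bash
python3 - <<'E'
from h import *
W=robot.camera_info("wrist");x,T=pose()
im=robot.camera("wrist")[180:330,175:375,::-1].copy()
im=cv2.resize(cv2.convertScaleAbs(im,alpha=1.6,beta=40),(800,600),interpolation=2)
for k in (0,.02,.04):
    u,v=proj([x-T[:,2]*k],W)[0];cv2.circle(im,(int((u-175)*4),int((v-180)*4)),5,(0,255,0),1)
cv2.imwrite("pics/w5.png",im)
E
```

```text
(no output)
```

View pics/w5.png

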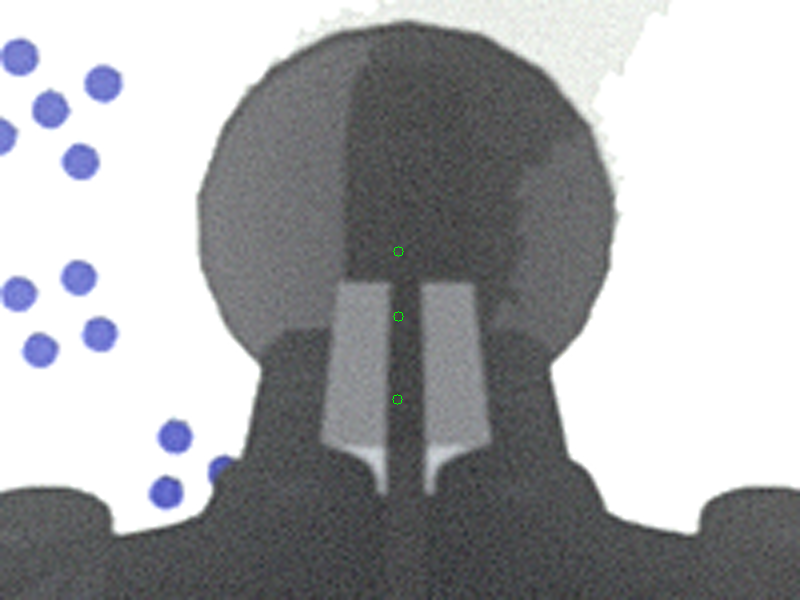

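The shut pad tips appear about 30 mm short of the reported TCP and sit above the bar, which matches the zero gap. I'll open and go lower in cautious steps, watching the force.

>>> carry_out --plan "0 0 0 0 0 0 0.6;0 0 0 0 0 0 0.6;0 0 0 0 0 0 0.6;0 0 0 0 0 0 0.6;0.004 -0.001 -0.007 0 0 0 0.6;0.008 -0.0025 -0.014 0 0 0 0.6;0.012 -0.004 -0.021 0 0 0 0.6;0.016 -0.005 -0.028 0 0 0 0.6;0.019 -0.006 -0.035 0 0 0 0.6;0.019 -0.006 -0.035 0 0 0 0.6"

```text
time_s: 7.95
ee_pos: [0.6462, 0.0278, 0.1386]
ee_rot: [0.228, -0.187, 0.948, -0.123]
force: [-0.4, -0.4, -0.1]
finger_gap: 0.0515
grasp_force: 0.0
```

```bash
python3 - <<'E'
from h import *
q=[.6042,-.0374,-.301];x,T=pose();print(W2P(q,x),robot.read_state()["force"],robot.read_state()["finger_gap"])
i=robot.camera_info("wrist");im=robot.camera("wrist")[:,:,::-1];cv2.imwrite("pics/w6.png",im)
cv2.imwrite("pics/w6c.png",np.hstack([cv2.resize(cv2.convertScaleAbs(im[120:330,100:450],alpha=1.6,beta=40),(500,300)),cv2.resize(robot.camera("scene")[170:250,220:300,::-1],(300,300),interpolation=2)]))
# where tips would be on an ideal gripper: near edge & centre of pads at +-25mm
for z in (0,-.015,-.03,-.045): print(z,proj([x+T@[e,s*.0255,z] for e in(.011,-.011) for s in(-1,1)],i).round().tolist())
E
```

```text
[0.0247636  0.07474696 0.00143282] [-0.3842954  -0.38942931 -0.14144877] 0.05145933615678946
0 [[222.0, 222.0], [327.0, 222.0], [224.0, 263.0], [325.0, 263.0]]
-0.015 [[218.0, 232.0], [331.0, 232.0], [220.0, 277.0], [329.0, 277.0]]
-0.03 [[212.0, 244.0], [336.0, 244.0], [215.0, 292.0], [334.0, 292.0]]
-0.045 [[206.0, 259.0], [343.0, 259.0], [209.0, 311.0], [340.0, 311.0]]
```

View pics/w6c.png

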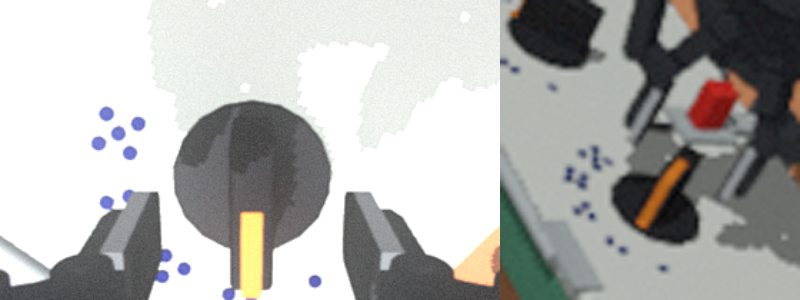

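The open pad tips, at about (210,254) in the full frame, lie roughly 40 mm behind the reported TCP (32 mm when shut), so there is room to go 17 mm lower.

>>> carry_out --plan "0.008 -0.0025 -0.015 0 0 0 0.6;0.016 -0.005 -0.03 0 0 0 0.6;0.024 -0.0075 -0.045 0 0 0 0.6;0.033 -0.01 -0.06 0 0 0 0.6;0.033 -0.01 -0.06 0 0 0 0.6;0.033 -0.01 -0.06 0 0 0 0;0.033 -0.01 -0.06 0 0 0 0;0.033 -0.01 -0.06 0 0 0 0;0.033 -0.01 -0.06 0 0 0 0;0.033 -0.01 -0.06 0 0 0 0" --force 40

```text
time_s: 9.3
ee_pos: [0.6545, 0.0253, 0.1241]
ee_rot: [0.228, -0.186, 0.948, -0.123]
force: [-3.1, -0.7, 4.9]
finger_gap: 0.0123
grasp_force: 41.3
```

```bash
python3 - <<'E'
from h import *
q=[.6042,-.0374,-.301];x,T=pose();p=W2P(q,x);print(p,robot.read_state()["force"])
cmd(q,p,-.6)
E
```

```text
[ 0.02503068  0.0748234  -0.01551434] [-3.07686616 -0.73198907  4.92662381]
shift [0.0, 0.0, 0.0] turn [0.1961, -0.0605, -0.3555] deg 73.9
```

Gripped. I'll turn the left dial.

>>> carry_out --plan "0 0 0 0.022 -0.007 -0.04 0;0 0 0 0.044 -0.014 -0.08 0;0 0 0 0.066 -0.02 -0.12 0;0 0 0 0.088 -0.027 -0.16 0;0 0 0 0.11 -0.034 -0.2 0;0 0 0 0.132 -0.041 -0.24 0;0 0 0 0.154 -0.048 -0.28 0;0 0 0 0.176 -0.054 -0.32 0;0 0 0 0.196 -0.06 -0.355 0;0 0 0 0.196 -0.06 -0.355 0"

```text
time_s: 10.55
ee_pos: [0.6544, 0.0247, 0.1241]
ee_rot: [0.256, 0.421, 0.869, 0.039]
force: [-5.8, -3.4, 8.6]
finger_gap: 0.0119
grasp_force: 42.0
```

```bash
cat > st.py <<'E'
from h import *
q=[.6042,-.0374,-.301]
x,T=pose();p=W2P(q,x);A=Rp(q[2]).T@T@np.diag([-1.,1,-1]);a=np.arctan2(A[1,0],A[0,0]);s=robot.read_state()
print(p.round(4),"ang",a.round(3),np.round(s["force"],1),np.round(s["ft_torque"],2),s["finger_gap"],s["time_s"])
E
python3 - <<'E'
from st import *
cmd(q,[.025,.075,.05],-.6)
E
```

```text
[ 0.0251  0.0742 -0.0155] ang -0.601 [-5.8 -3.4  8.6] [-0.86  0.75 -0.64] 0.011945844925814799 10.55
shift [-0.124, 0.042, 0.227] turn [-0.0003, -0.0001, 0.0003] deg 0.1
```

Release, back off along the tool, then look.

>>> carry_out --plan "0 0 0 0 0 0 0.6;0 0 0 0 0 0 0.6;0 0 0 0 0 0 0.6;0 0 0 0 0 0 0.6;-0.03 0.01 0.055 0 0 0 0.6;-0.07 0.023 0.13 0 0 0 0.6;-0.124 0.042 0.227 0 0 0 0.6;-0.2 0.066 0.36 0 0 0 0.6;-0.2 0.066 0.36 0 0 0 0.6;-0.2 0.066 0.36 0 0 0 0.6"

```text
time_s: 11.8
ee_pos: [0.6044, 0.0439, 0.2139]
ee_rot: [0.255, 0.419, 0.871, 0.04]
force: [0.7, 0.1, -1.2]
finger_gap: 0.0514
grasp_force: 0.0
```

```bash
cat > an.py <<'E'
from st import *
def angs(save=None):
    i=robot.camera_info("wrist");im=robot.camera("wrist")[:,:,::-1].copy()
    if save: cv2.imwrite(save,im)
    h=cv2.cvtColor(im,cv2.COLOR_BGR2HSV);m=cv2.inRange(h,(4,150,120),(22,255,255))
    for nm,s in(("left",1),("right",-1)):
        c=proj(P2W(q,[[.025,s*.075,.0365]]),i)[0]
        yx=np.argwhere(m)[:,::-1]
        if len(yx)==0: continue
        P=onpanel(q,yx,i,.0365)[:,:2];k=np.linalg.norm(P-[.025,s*.075],axis=1)<.03;P=P[k]
        if len(P)<20: print(nm,"few",len(P),c);continue
        d=P.mean(0)-[.025,s*.075];e=np.linalg.svd(P-P.mean(0))[2][0];e*=np.sign(e@d)
        A=np.arctan2(d[1],d[0]),np.arctan2(e[1],e[0]);print(nm,len(P),"axis/line ang",np.round(A,3),"value",np.round(1.2-np.array(A),3))
E
python3 - <<'E'
from an import *
angs("pics/w7.png")
cmd(q,[.025,-.075,.06],-.79)
E
```

```text
[0.0237 0.0777 0.089 ] ang -0.597 [ 0.7  0.1 -1.2] [0.14 0.5  0.01] 0.051371430860493776 11.8
left 401 axis/line ang [-0.706 -0.613] value [1.906 1.813]
right few 0 [ 93.97522402 334.4078049 ]
shift [-0.122, -0.598, -0.097] turn [0.0281, -0.0092, -0.0536] deg 11.0
```

>>> carry_out --plan "-0.03 -0.12 0 0.007 -0.002 -0.013 0.6;-0.05 -0.25 0 0.014 -0.005 -0.027 0.6;-0.08 -0.4 -0.02 0.021 -0.007 -0.04 0.6;-0.122 -0.6 -0.06 0.028 -0.009 -0.054 0.6;-0.122 -0.6 -0.097 0.028 -0.009 -0.054 0.6;-0.122 -0.6 -0.097 0.028 -0.009 -0.054 0.6;-0.122 -0.6 -0.097 0.028 -0.009 -0.054 0.6;-0.122 -0.6 -0.097 0.028 -0.009 -0.054 0.6;-0.122 -0.6 -0.097 0.028 -0.009 -0.054 0.6;-0.122 -0.6 -0.097 0.028 -0.009 -0.054 0.6"

```text
time_s: 13.1
ee_pos: [0.574, -0.1077, 0.1896]
ee_rot: [0.251, 0.502, 0.825, 0.062]
force: [0.6, 0.4, 0.6]
finger_gap: 0.0515
grasp_force: 0.0
```

```bash
python3 - <<'E'
from an import *
angs("pics/w8.png")
cmd(q,[.025,-.075,-.0155],-.79)
E
```

```text
[ 0.0254 -0.0761  0.0599] ang -0.791 [0.6 0.4 0.6] [ 0.19  0.5  -0.03] 0.05147646742008783 13.1
left 884 axis/line ang [-0.642 -0.848] value [1.842 2.048]
right 519 axis/line ang [-0.853 -0.751] value [2.053 1.951]
shift [0.144, -0.04, -0.262] turn [0.0005, -0.0003, 0.0008] deg 0.2
```

View pics/w8.png

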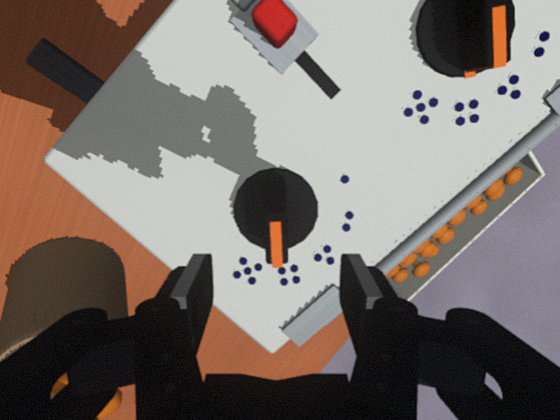

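Aligned over the right dial, with its bar at x≈276. The bag at the lower left is clear. I'll descend and grip.

>>> carry_out --plan "0.025 -0.007 -0.045 0 0 0 0.6;0.05 -0.014 -0.09 0 0 0 0.6;0.075 -0.02 -0.135 0 0 0 0.6;0.1 -0.027 -0.18 0 0 0 0.6;0.125 -0.033 -0.225 0 0 0 0.6;0.144 -0.037 -0.262 0 0 0 0.6;0.144 -0.037 -0.262 0 0 0 0;0.144 -0.037 -0.262 0 0 0 0;0.144 -0.037 -0.262 0 0 0 0;0.144 -0.037 -0.262 0 0 0 0"

```text
time_s: 14.4
ee_pos: [0.6089, -0.1176, 0.1241]
ee_rot: [0.251, 0.503, 0.825, 0.061]
force: [-9.5, -2.3, 5.4]
finger_gap: 0.0119
grasp_force: 39.8
```

```bash
python3 - <<'E'
from st import *
cmd(q,p,.6)
E
```

```text
[ 0.024  -0.0752 -0.0149] ang -0.792 [-9.5 -2.3  5.4] [-0.5   1.54 -0.55] 0.011907221627095562 14.4
shift [0.0, -0.0, 0.0] turn [-0.2103, 0.0658, 0.3844] deg 79.8
```

>>> carry_out --plan "0 0 0 -0.0235 0.0073 0.043 0;0 0 0 -0.047 0.0147 0.0859 0;0 0 0 -0.07 0.022 0.128 0;0 0 0 -0.094 0.0294 0.172 0;0 0 0 -0.117 0.0366 0.214 0;0 0 0 -0.141 0.044 0.257 0;0 0 0 -0.164 0.0513 0.3 0;0 0 0 -0.188 0.0588 0.343 0;0 0 0 -0.21 0.0657 0.384 0;0 0 0 -0.21 0.0657 0.384 0"

```text
time_s: 15.65
ee_pos: [0.6085, -0.1181, 0.124]
ee_rot: [0.232, -0.144, 0.955, -0.113]
force: [-9.8, -3.4, 5.9]
finger_gap: 0.0119
grasp_force: 39.8
```

>>> carry_out --plan "0 0 0 0 0 0 0.6;0 0 0 0 0 0 0.6;0 0 0 0 0 0 0.6;0 0 0 0 0 0 0.6;-0.03 0.01 0.055 0 0 0 0.6;-0.07 0.023 0.13 0 0 0 0.6;-0.124 0.042 0.227 0 0 0 0.6;-0.2 0.066 0.36 0 0 0 0.6;-0.2 0.066 0.36 0 0 0 0.6;-0.2 0.066 0.36 0 0 0 0.6"

```text
time_s: 16.9
ee_pos: [0.5601, -0.1006, 0.2139]
ee_rot: [0.233, -0.144, 0.955, -0.112]
force: [0.6, -0.1, 0.3]
finger_gap: 0.051
grasp_force: 0.0
```

```bash
python3 - <<'E'
from an import *
angs("pics/w9.png")
cmd(q,[-.05,0,.09],0)
E
```

```text
[ 0.0242 -0.0734  0.0887] ang 0.599 [ 0.6 -0.1  0.3] [ 0.18  0.54 -0.05] 0.05099312464720217 16.9
left few 0 [452.04370117 329.70928451]
right 424 axis/line ang [0.666 0.61 ] value [0.534 0.59 ]
shift [-0.16, 0.358, -0.142] turn [0.0907, -0.0283, -0.1654] deg 34.3
```

Both dials are on code, at about 1.81 and 0.59. Next is the bolt.

>>> carry_out --plan "-0.04 0.09 0 0.023 -0.007 -0.04 0.5;-0.08 0.18 0 0.045 -0.014 -0.082 0.5;-0.12 0.27 0 0.068 -0.021 -0.124 0.5;-0.16 0.358 -0.07 0.091 -0.028 -0.165 0.5;-0.16 0.358 -0.142 0.091 -0.028 -0.165 0.5;-0.16 0.358 -0.142 0.091 -0.028 -0.165 0.5;-0.16 0.358 -0.142 0.091 -0.028 -0.165 0.5;-0.16 0.358 -0.142 0.091 -0.028 -0.165 0.5;-0.16 0.358 -0.142 0.091 -0.028 -0.165 0.5;-0.16 0.358 -0.142 0.091 -0.028 -0.165 0.5"

```text
time_s: 18.2
ee_pos: [0.52, -0.0113, 0.1788]
ee_rot: [0.256, 0.144, 0.955, -0.038]
force: [-0.3, 0.2, 0.0]
finger_gap: 0.0426
grasp_force: 0.0
```

```bash
python3 - <<'E'
from an import *
angs("pics/w10.png")
cmd(q,[-.05,0,-.016],0)
E
```

```text
[-0.0494 -0.      0.0906] ang 0.0 [-0.3  0.2  0. ] [0.19 0.47 0.05] 0.042600879865880494 18.2
left few 0 [384.35399567 315.96839383]
right few 0 [166.16005422 316.11413246]
shift [0.202, -0.063, -0.37] turn [-0.0003, 0.0001, -0.0004] deg 0.1
```

View pics/w10.png

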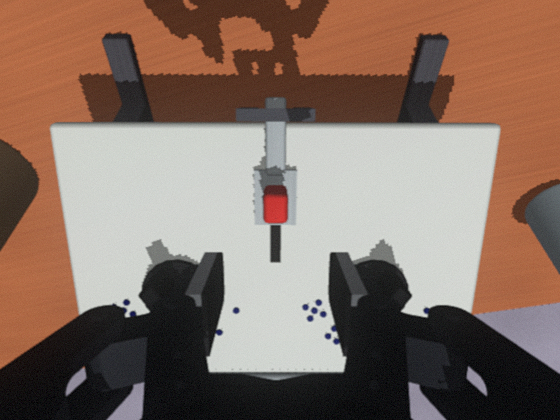

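The red handle at (275,205) is centred between the fingers. I'll descend and grip.

>>> carry_out --plan "0.04 -0.0125 -0.07 0 0 0 0.5;0.08 -0.025 -0.145 0 0 0 0.5;0.12 -0.037 -0.22 0 0 0 0.5;0.16 -0.05 -0.29 0 0 0 0.5;0.18 -0.056 -0.33 0 0 0 0.5;0.2 -0.062 -0.365 0 0 0 0.5;0.2 -0.062 -0.365 0 0 0 0;0.2 -0.062 -0.365 0 0 0 0;0.2 -0.062 -0.365 0 0 0 0;0.2 -0.062 -0.365 0 0 0 0"

```text
time_s: 19.5
ee_pos: [0.5697, -0.0271, 0.0874]
ee_rot: [0.256, 0.145, 0.955, -0.038]
force: [-2.7, -1.5, -1.8]
finger_gap: 0.0147
grasp_force: 40.5
```

```bash
python3 - <<'E'
from st import *
cmd(q,p+[.035,0,0],0);cmd(q,p+[.010,0,0],0)
E
```

```text
[-0.05   -0.0004 -0.0145] ang 0.0 [-2.7 -1.5 -1.8] [-0.25  1.06 -0.3 ] 0.014691430118015204 19.5
shift [0.116, -0.036, 0.07] turn [-0.0002, 0.0, -0.0002] deg 0.1
shift [0.033, -0.01, 0.02] turn [-0.0002, 0.0, -0.0002] deg 0.1
```

Slide it 13 mm first and check the force.

>>> carry_out --plan "0.007 -0.002 0.004 0 0 0 0;0.014 -0.004 0.008 0 0 0 0;0.02 -0.006 0.012 0 0 0 0;0.026 -0.008 0.016 0 0 0 0;0.032 -0.01 0.019 0 0 0 0;0.038 -0.012 0.023 0 0 0 0;0.043 -0.013 0.026 0 0 0 0;0.043 -0.013 0.026 0 0 0 0;0.043 -0.013 0.026 0 0 0 0;0.043 -0.013 0.026 0 0 0 0"

```text
time_s: 20.75
ee_pos: [0.5804, -0.0304, 0.0939]
ee_rot: [0.256, 0.145, 0.955, -0.038]
force: [-3.9, -2.9, 1.7]
finger_gap: 0.0151
grasp_force: 41.0
```

>>> carry_out --plan "0.012 -0.004 0.007 0 0 0 0;0.024 -0.0075 0.014 0 0 0 0;0.036 -0.011 0.022 0 0 0 0;0.048 -0.015 0.029 0 0 0 0;0.058 -0.018 0.035 0 0 0 0;0.066 -0.0205 0.04 0 0 0 0;0.073 -0.023 0.044 0 0 0 0;0.074 -0.023 0.0445 0 0 0 0;0.074 -0.023 0.0445 0 0 0 0;0.074 -0.023 0.0445 0 0 0 0"

```text
time_s: 22.0
ee_pos: [0.5987, -0.0361, 0.1049]
ee_rot: [0.256, 0.145, 0.955, -0.039]
force: [-7.7, -1.1, 3.8]
finger_gap: 0.015
grasp_force: 41.5
```

```bash
python3 st.py
```

```text
[-0.015  -0.0004 -0.0146] ang 0.0 [-7.7 -1.1  3.8] [-0.2   1.55 -0.43] 0.015023311933140146 22.0
```

>>> carry_out --plan "0.002 -0.0005 0.001 0 0 0 0;0.004 -0.001 0.002 0 0 0 0;0.004 -0.001 0.002 0 0 0 0;0.004 -0.001 0.002 0 0 0 0;0.004 -0.001 0.002 0 0 0 0;0.004 -0.001 0.002 0 0 0 0;0.004 -0.001 0.002 0 0 0 0;0.004 -0.001 0.002 0 0 0 0;0.004 -0.001 0.002 0 0 0 0;0.004 -0.001 0.002 0 0 0 0"

```text
time_s: 23.25
ee_pos: [0.5987, -0.0361, 0.1049]
ee_rot: [0.255, 0.144, 0.955, -0.039]
force: [-16.8, 2.3, 6.8]
finger_gap: 0.015
grasp_force: 42.6
```

>>> carry_out --plan "0 0 0 0 0 0 0.4;0 0 0 0 0 0 0.4;0 0 0 0 0 0 0.4;0 0 0 0 0 0 0.4;-0.03 0.01 0.055 0 0 0 0.4;-0.07 0.023 0.13 0 0 0 0.4;-0.124 0.042 0.227 0 0 0 0.4;-0.26 0.083 0.46 0 0 0 0.4;-0.26 0.083 0.46 0 0 0 0.4;-0.26 0.083 0.46 0 0 0 0.4"

```text
time_s: 24.5
ee_pos: [0.5354, -0.0152, 0.2209]
ee_rot: [0.257, 0.144, 0.955, -0.038]
force: [-0.0, 1.0, -0.8]
finger_gap: 0.0344
grasp_force: 0.0
```

>>> carry_out --plan "-0.1 0.03 0.17 0 0 0 0.4;-0.2 0.06 0.32 0 0 0 0.4;-0.2 0.06 0.32 0 0 0 0.4;-0.2 0.06 0.32 0 0 0 0.4;-0.2 0.06 0.32 0 0 0 0.4;-0.2 0.06 0.32 0 0 0 0.4;-0.2 0.06 0.32 0 0 0 0.4;-0.2 0.06 0.32 0 0 0 0.4;-0.2 0.06 0.32 0 0 0 0.4;-0.2 0.06 0.32 0 0 0 0.4"

```text
time_s: 25.75
ee_pos: [0.4852, -0.0003, 0.3005]
ee_rot: [0.256, 0.144, 0.955, -0.038]
force: [0.2, 0.2, 0.3]
finger_gap: 0.0346
grasp_force: 0.0
```

```bash
python3 - <<'E'
from an import *
angs("pics/w11.png")
i=robot.camera_info("wrist");h=cv2.cvtColor(cv2.imread("pics/w11.png"),cv2.COLOR_BGR2HSV)
m=cv2.inRange(h,(0,170,100),(4,255,255))|cv2.inRange(h,(174,170,100),(180,255,255))
P=onpanel(q,np.argwhere(m)[:,::-1],i,.034);P=P[(abs(P[:,1])<.02)&(abs(P[:,0])<.08)];print("bolt x",len(P),P.mean(0))
E
```

```text
[-2.020e-02  2.000e-04  2.143e-01] ang 0.001 [0.2 0.2 0.3] [0.1  0.49 0.  ] 0.03456095337771393 25.75
left 186 axis/line ang [-0.635 -0.657] value [1.835 1.857]
right 193 axis/line ang [0.586 0.678] value [0.614 0.522]
bolt x 234 [-0.01628422 -0.00030675  0.034     ]
```

The force rose with no further motion, so the bolt is against its stop (x ≈ -16 mm against -15 mm expected). Both dials are on their codes.

```bash
python3 -c "
from rig import robot
print(robot.finish_job())"
```

```text
the job is handed in; nothing more can be done
None
```

I handed the job in at about 26 s: the left dial measures about 1.84 (four dots), the right about 0.6 (two dots), the bolt is open against its stop and released, and the arm kept well clear of the grow bag and mist bottle, though I did not re-measure where those two stand.

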